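Start the dry-block heater and hold its start key

TASK

Start the dry-block heater with the fingertips alone: first tip its rocker switch over by pressing the raised end fully down, then push the square key all the way down so that it stays in, and last press the round key all the way down and keep it there. Keep to that order, do not press the oblong key, and do not lift or push about the tubes, cup, bottle, jar or pen. The program finishes while a finger is still holding the round key down.

Things in the scene. Friction and masses are not known exactly. Their poses are not given: they have to be found in the camera images.
- heater: the dry-block heater, a white fixed instrument 200 (x) x 320 (y) x 80 mm high; origin at the centre of its underside on the worktop, x towards its back, y to its left, z up. Its front half is a level control deck 60 mm high with, in one row 50 mm in front of the origin, the rocker at y = +113 mm and three keys at y = +33, -35 and -103 mm; which key has which place varies. Its back half is a metal block 80 mm high with wells in which stoppered tubes stand up to 116 mm high
- rocker (a joint): angle of the rocker switch: 0 = off, its left (+y) end raised; 0.40 rad = on, the left end fully down. It has a hinge along the heater's x axis, 72 mm above the worktop, stays where it is left, and needs about 3 N at the raised end
- rocker_raised (a point): point on top of the raised left half of the black rocker plate (28 mm in x, 62 mm in y, 8 mm thick), 22 mm from the hinge and 9 mm from the end; it lies about 81 mm above the worktop when off and goes down about 9 mm with the rocker
- square_top (a point): the square key: a 30 x 30 mm, 12 mm high cap of black plastic, travelling 6 mm straight down; this point is the centre of its flat top and moves with it (76 mm above the worktop unpressed, 70 mm fully down). It has no spring but stiff sliding, about 3 N, and stays where it is pushed
- square_key (a joint): how far the square key is pushed in: 0 = out, 0.006 m = all the way down
- round_top (a point): the round key: a 36 mm diameter, 12 mm high cap of black plastic, travelling 6 mm straight down; this point is the centre of its flat top and moves with it (76 mm above the worktop unpressed, 70 mm fully down). A spring pushes it back: 1.5 N at the start of its travel, 4.5 N fully down
- round_key (a joint): how far the round key is pressed: 0 = out, 0.006 m = all the way down
- oblong_top (a point): the oblong key, not to be pressed: a 42 mm (x) by 15 mm (y), 12 mm high cap of black plastic, travelling 6 mm straight down; this point is the centre of its flat top and moves with it (76 mm above the worktop unpressed, 70 mm fully down). Sprung like the round key
- oblong_key (a joint): how far the oblong key is pressed: 0 = out, 0.006 m = all the way down
- round_unit: the fixed 54 x 54 x 4 mm white bezel plate that carries the round key; origin at the centre of its underside, on the control deck 60 mm above the worktop; axes as the heater's (x to the back, y to its left, z up)
- square_unit: the fixed 54 x 54 x 4 mm white bezel plate that carries the square key; origin at the centre of its underside, on the control deck 60 mm above the worktop; axes as the heater's (x to the back, y to its left, z up)
- oblong_unit: the fixed 54 x 54 x 4 mm white bezel plate that carries the oblong key; origin at the centre of its underside, on the control deck 60 mm above the worktop; axes as the heater's (x to the back, y to its left, z up)
- tube_05: bystander: stoppered sample tube, 17 mm wide and 80 mm long, upright in a well, its top 116 mm above the worktop; origin at the centre of its underside; loose, leave it where it stands
- tube_08: bystander: a second such sample tube in a well; origin at the centre of its underside; loose, leave it where it stands
- tube_13: bystander: a third such sample tube in a well, in the back row; origin at the centre of its underside; loose, leave it where it stands
- specimen_cup_3: bystander: specimen cup with screw lid, 64 mm diameter, 84 mm high, on the worktop to the right of the heater; origin at the centre of its underside; loose, leave it where it stands
- dropper_bottle: bystander: white dropper bottle, 28 mm diameter, 74 mm high, on the worktop to the left of the heater; origin at the centre of its underside; loose, leave it where it stands
- sample_jar: bystander: small jar with a screw cap, 34 mm diameter, 48 mm high, on the worktop to the left of the heater; origin at the centre of its underside; loose, leave it where it stands
- marker_pen: bystander: marker pen, 135 mm long (its y axis), 17 mm thick, lying in front of the heater; origin at the centre of its underside; loose, leave it where it stands

How it is judged:
On the way, in this order (a step that is already met when the one before it is completed fails the run):
1. the rocker is tipped over to on (value of joint rocker above 0.33 rad), for 0.1 s.
2. the square key is pushed all the way down (value of joint square_key above 0.0045 m), for 0.1 s.
3. the round key is held down by the fingers (value of joint round_key above 0.0045 m and contact force between the fingers and round_unit above 0.5 N), for 0.2 s.
At the end, for the whole second after the job is handed in: The rocker is on (over 0.33 of 0.40 rad), the square key is down (over 4.5 of 6 mm), the fingers hold the round key down (over 4.5 of 6 mm, with more than 0.5 N), the oblong key is out, and every tube, cup, bottle, jar and pen is within 20 mm of where it stood (all of step 3 and value of joint rocker above 0.33 rad and value of joint square_key above 0.0045 m and value of joint oblong_key below 0.002 m and distance of each of tube_05, tube_08, tube_13, specimen_cup_3, dropper_bottle, sample_jar, marker_pen from where it was at the start of the episode below 0.02 m); the arm keeps its last pose, push and grip.
It fails at once if the square key is pushed in before the rocker is on (value of joint square_key above 0.003 m and value of joint rocker below 0.3 rad).
It fails at once if the round key is pressed before the rocker is on and the square key is in (value of joint round_key above 0.003 m and (value of joint rocker below 0.3 rad or value of joint square_key below 0.004 m)).
It fails at once if the oblong key is pressed (value of joint oblong_key above 0.003 m).
It fails at once if a tube, the cup, bottle, jar or pen is lifted or pushed more than 20 mm (distance of any of tube_05, tube_08, tube_13, specimen_cup_3, dropper_bottle, sample_jar, marker_pen from where it was at the start of the episode above 0.02 m).
It also fails if it takes over 38 s, if anything falls off the work surface, if the arm or the gripper's body presses on something with over 40 N, if the wrist force passes 120 N, or if a joint passes its speed limit or range.

ROBOT

A 7-joint arm with a two-finger parallel gripper is mounted at the origin on a cart in front of the work surface, level with it; the furniture and walls round the work are solid. World frame = base frame: x ahead of the robot, y to its left, z up, the work surface at z = 0. Lengths are in m, angles in rad, forces in N, time in s.
With the tool pointing down it reaches from about 0.4 to 0.9 m from the base axis. Payload 5.5 kg.
Tool frame: the origin (TCP) lies midway between the tips of the shut fingers; the grasp point (between the pads) lies 19 mm behind it (manip.grip_depth is the distance from the TCP to the grasp point, in m); z points along the fingers, x is the direction in which the jaws open and shut, and the axes are right-handed (so a half turn about z gives the same grasp; the last joint's range is limited). The gripper opens to 92 mm and grips with 3 to 60 N. Pads are 19 mm wide; open, the fingers measure 130 mm over their backs; the gripper's body (75 mm by 190 mm) begins 47 mm behind the grasp point.
Start: joints at [1.602, 0.501, -0.427, 1.55, 0.221, 1.138, -0.21], TCP at [0.149, -0.633, 0.227] pointing down, gripper open.
Joint ranges: [-2.88, 2.88], [-0.31, 2.03], [-1.54, 1.56], [0.2, 2.42], [-1.41, 4.55], [0.19, 2.02], [-2.57, 2.57]. Speed limits (rad/s): [2.57, 2.57, 3.14, 3.14, 3.14, 3.14, 3.14].

INTERFACE

Orientations are given as a unit quaternion [x, y, z, w].
In Python, from bench import manip, effector, viewer gives the robot as it stands. Calls block until the motion is done:
- manip.move_pose(position, orientation): joint-space move of the TCP to a pose.
- manip.servo_line(position, ori=None, vel=0.15): straight line of the TCP; ori=None keeps the orientation; vel is the mean speed in m/s.
- manip.movej(angles): joint-space move.
- effector.open_jaws() and effector.close(f_grip=None): open the fingers fully, or close them until they stop; f_grip is the grip in N (None keeps the last).
- manip.sleep(seconds).
- manip.solve_ik(position, orientation): joint angles nearest the present ones, or None.
- viewer.get_image(name): name is "side" or "top"; returns the picture (480x640x3 uint8, red, green, blue); there is no depth.
- viewer.get_calibration(name): a dict with "vfov" (degrees; the focal length in pixels is half the picture's height over the tangent of half this angle, whatever the lens; pixels are square), "cx", "cy" (the principal point, pixels), "eye" and "attitude" of the camera in the world. Camera axes: x right, y down, z forward; pixel columns grow to the right and rows downward; lengths in m; the calibration is good to about 2 mm. A picture is of the moment at which its call begins. get_calibration takes no time and is no camera call.
A pose or a line that the arm cannot do raises manip.PlanningError and nothing moves.
- manip.hand_in(): hands the job in, once; it reports no verdict.
Readings, each from a call of its own:
- manip.current_clock(): time.
- manip.current_q(): joint angles.
- manip.current_joint_velocities(): joint speeds.
- manip.current_tau(): joint torques, N m.
- manip.current_tool_pos(): TCP position.
- manip.current_tcp_rot(): TCP orientation.
- manip.current_force(): force on the tool from outside, world axes, zero at the start.
- manip.current_wrist_torque(): the same for the moment, N m.
- manip.current_finger_gap(): finger opening in m.
Only numpy, scipy, OpenCV 4.12 (cv2) and the standard library are available. Lean on these libraries where they do the work, as an engineer would, in place of code of your own. Each camera call takes 0.05 s, during which the arm holds its last target.

## Working session

There is one attempt and no reset: what is moved stays moved. The work goes in short steps, each a Python script; the robot and the scene stay as the last script left them, time stands still between calls to the robot, and variables do not carry over. Pictures are saved under pics/ and viewed, and the job is handed in when it is done.

```bash
ls; mkdir -p pics
python3 - <<'E'
from bench import manip, effector, viewer
import cv2
for n in("side","top"):
    im=viewer.get_image(n); cv2.imwrite(f"pics/{n}0.png",im[:,:,::-1]); print(viewer.get_calibration(n))
print(manip.current_clock(),manip.current_tool_pos(),manip.current_tcp_rot(),manip.current_finger_gap())
E
```

```text
pics
{'vfov': 52.514210791788955, 'cx': 321.221508330054, 'cy': 241.21693291710977, 'eye': array([0.60397856, 0.79467725, 0.60675155]), 'attitude': array([ 0.0258451 ,  0.88880556, -0.45749205, -0.00759767])}
{'vfov': 44.31544906512295, 'cx': 326.8910576183623, 'cy': 239.60468337226672, 'eye': array([0.41297386, 0.07417704, 1.07388741]), 'attitude': array([-0.69812919,  0.71163831, -0.06019321,  0.05062928])}
0.1 [ 0.14915602 -0.63200657  0.22577162] [ 7.84135481e-01 -6.20589048e-01 -6.57711913e-04 -5.89654388e-04] 0.09169584426244246
```

View pics/top0.png

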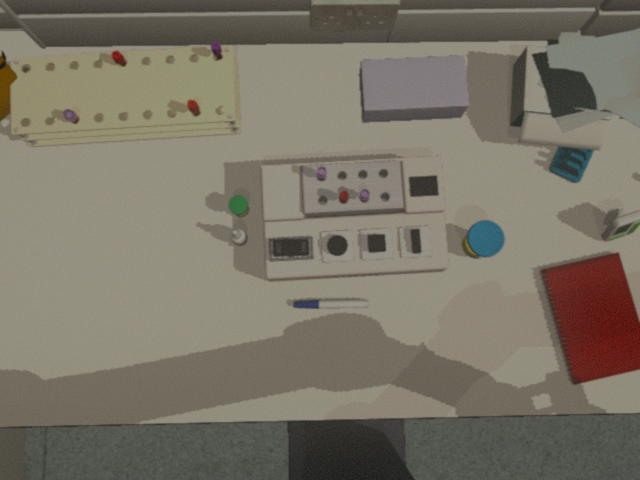

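View pics/side0.png

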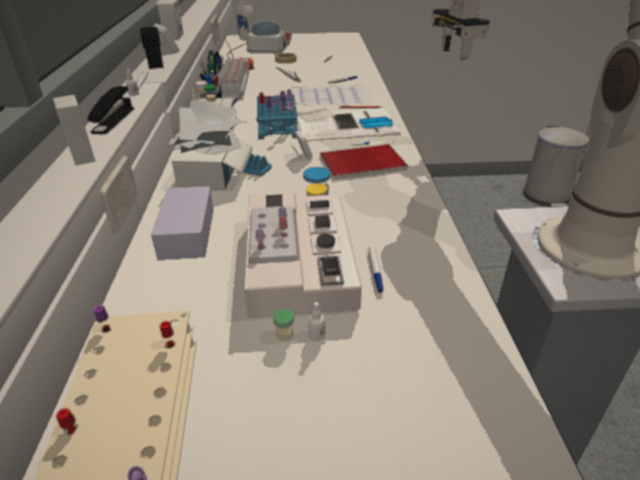

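The top picture shows the rocker at about (291,247), the round key at (337,245), the square key at (377,243) and the oblong key at (415,240). Next I segment the dark parts and cast rays from both views.

```bash
cat > h.py <<'E'
from bench import manip, effector, viewer
import cv2, numpy as np
from scipy.spatial.transform import Rotation as R
def ray(n,u,v):
    c=viewer.get_calibration(n); f=240/np.tan(np.radians(c['vfov']/2))
    d=R.from_quat(c['attitude']).apply([(u-c['cx'])/f,(v-c['cy'])/f,1]); return c['eye'],d
def onz(n,u,v,z):
    e,d=ray(n,u,v); return e+d*(z-e[2])/d[2]
E
python3 - <<'E'
from h import *
for n,box in(("top",(260,225,450,285)),("side",(295,190,350,290))):
    im=cv2.imread(f"pics/{n}0.png"); g=cv2.cvtColor(im,cv2.COLOR_BGR2GRAY)
    x0,y0,x1,y1=box
    m=np.zeros_like(g); m[y0:y1,x0:x1]=(g[y0:y1,x0:x1]<60)*255
    k,l,s,c=cv2.connectedComponentsWithStats(m)
    for i in range(1,k):
        if s[i,4]>25: print(n,s[i],c[i].round(1),onz(n,*c[i],.076).round(4), cv2.minAreaRect(np.argwhere(l==i)[:,::-1].astype(np.float32)))
    crop=im[y0-5:y1+5,x0-5:x1+5]; s=min(800//crop.shape[1],600//crop.shape[0])
    cv2.imwrite(f"pics/{n}0z.png",cv2.resize(crop,None,fx=s,fy=s,interpolation=2)); print(s)
E
```

```text
top [411 230   9  23 153] [415.3 240.5] [ 0.5665 -0.0928  0.076 ] ((415.279296875, 240.8517608642578), (22.17314338684082, 7.22495698928833), 85.2363510131836)
top [368 235  17  17 244] [376.2 242.8] [ 0.5637 -0.0254  0.076 ] ((376.1188049316406, 242.68812561035156), (15.920595169067383, 15.62208366394043), 84.2894058227539)
top [328 236  19  19 271] [336.8 244.9] [0.5611 0.0423 0.076 ] ((337.0000305175781, 245.00003051757812), (17.8885440826416, 17.8885440826416), 63.43495178222656)
top [273 239  35  17 435] [290.5 247. ] [0.559  0.1215 0.076 ] ((290.0, 247.0), (16.0, 34.0), 90.0)
4
side [311 202  17   5  73] [319.5 204.1] [ 0.5667 -0.0819  0.076 ] ((319.0, 204.0), (4.0, 16.0), 90.0)
side [316 217  13  10  83] [322.6 221.8] [ 0.5639 -0.0136  0.076 ] ((322.16925048828125, 221.35386657714844), (8.930500984191895, 11.411195755004883), 82.87498474121094)
side [318 235  16  12 119] [326.1 241.2] [0.5609 0.0529 0.076 ] ((325.5, 240.5), (11.0, 15.0), 90.0)
side [322 257  18  18 209] [330.5 266. ] [0.5577 0.128  0.076 ] ((330.427734375, 266.28033447265625), (16.954378128051758, 15.205719947814941), 81.25383758544922)
5
```

View pics/top0z.png

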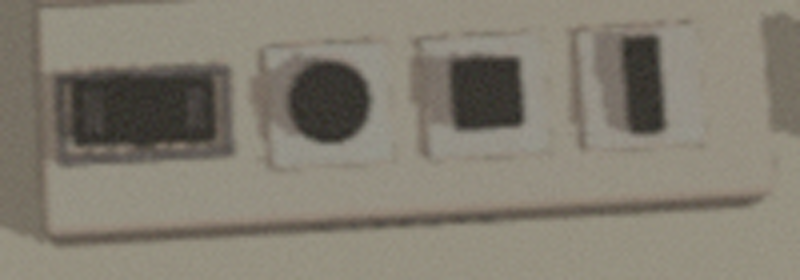

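View pics/side0z.png

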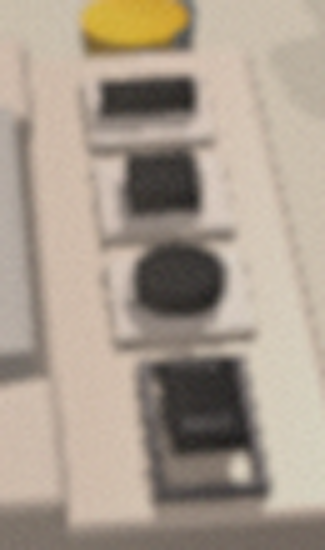

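The tops are consistent, with 67.5 mm pitch against 68 mm nominal. From left to right they are rocker, round, square and oblong, and the heater yaw is about 2.3°. I'll use closed jaws along the heater's x, so the tip is only 19 mm wide in y.

```bash
cat >> h.py <<'E'
P={'o':np.array([.5665,-.0928]),'s':np.array([.5637,-.0254]),'r':np.array([.5611,.0423])}
yd=P['r']-P['o']; yd/=np.linalg.norm(yd); yaw=np.arctan2(-yd[0],yd[1])
P['k']=P['r']+.080*yd; P['kr']=P['k']+.022*yd
ORI=[(R.from_euler('z',yaw+a)*R.from_euler('x',np.pi)).as_quat() for a in(0,np.pi)]
def st(t=''):
    print(t,round(manip.current_clock(),2),manip.current_tool_pos().round(4),manip.current_force().round(2))
E
python3 - <<'E'
from h import *
print(np.degrees(yaw),P)
effector.close(f_grip=20)
p=manip.current_tool_pos(); manip.servo_line([p[0],p[1],.30],vel=.25)
best=None;q0=manip.current_q()
for o in ORI:
    q=manip.solve_ik([*P['kr'],.13],o); print(q)
    if q is not None:
        c=np.abs(np.array(q)-q0).max()
        if best is None or c<best[0]: best=(c,o)
np.save('ori.npy',best[1])
manip.move_pose([*P['kr'],.13],best[1]); st()
print(manip.current_tcp_rot(),best[1],manip.current_finger_gap())
for n in("side","top"): cv2.imwrite(f"pics/{n}1.png",viewer.get_image(n)[:,:,::-1])
im=cv2.imread("pics/side1.png")[130:330,220:440]; cv2.imwrite("pics/side1z.png",cv2.resize(im,None,fx=3,fy=3,interpolation=2))
E
```

```text
2.288916354397761 {'o': array([ 0.5665, -0.0928]), 's': array([ 0.5637, -0.0254]), 'r': array([0.5611, 0.0423]), 'k': array([0.55790492, 0.12223617]), 'kr': array([0.55702627, 0.14421862])}
[ 0.57346126  0.886633   -1.30388803  1.80874725  0.92268147  1.21577596
 -0.97942665]
[ 0.57346126  0.886633   -1.30388803  1.80874725  0.92268147  1.21577596
  2.162166  ]
 5.11 [0.5574 0.1431 0.1299] [-0.05  0.61 -0.4 ]
[9.99818104e-01 1.90694147e-02 4.76897901e-06 3.40877814e-04] [9.99800515e-01 1.99732351e-02 1.22300792e-18 6.12201250e-17] 0.0003239167152371242
```

View pics/side1z.png

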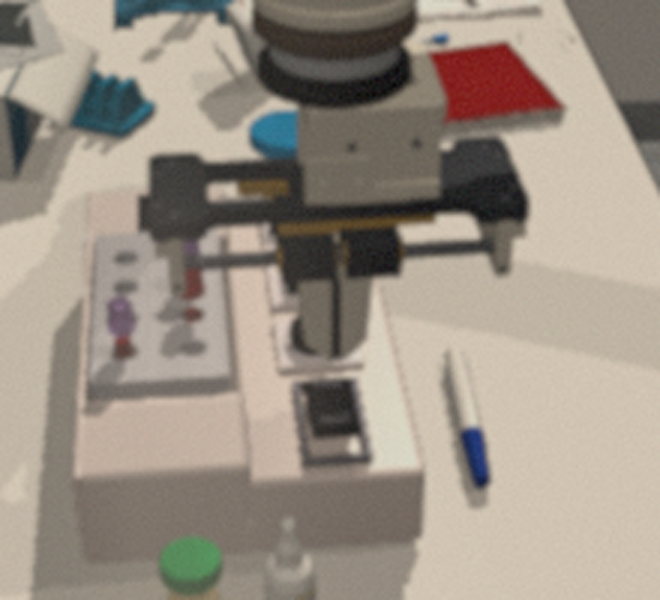

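View pics/top1.png

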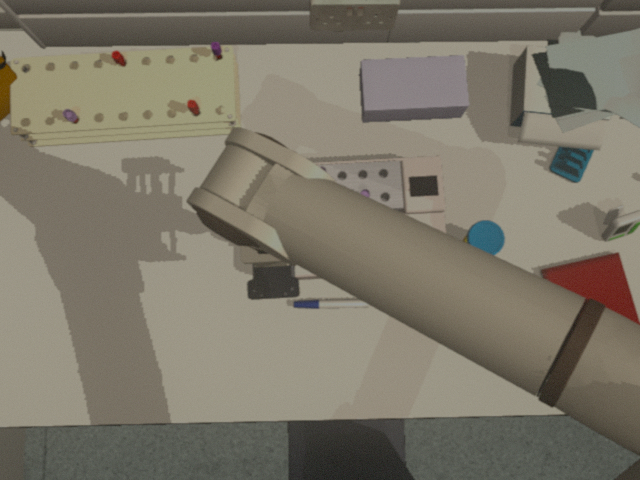

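The side view shows the fingertips at about (335,352) and the rocker at (335,410) in the crop, with the jaw line over the deck. The gripper's end tabs hang to roughly 47 mm above the tips. Jaws along x is fine at the rocker because no tubes are there. For the keys I'll turn the jaws along y to stay clear of the tubes.

Run:
```python
from h import *
manip.servo_line([*P['kr'],.088],vel=.06); st()
for z in(.083,.080,.077,.0745,.073,.072):
    manip.servo_line([*P['kr'],z],vel=.03); st(z)
    if np.linalg.norm(manip.current_force())>25: break
manip.sleep(.2); st()
cv2.imwrite("pics/side2.png",viewer.get_image("side")[:,:,::-1])
im=cv2.imread("pics/side2.png")[130:330,220:440]; cv2.imwrite("pics/side2z.png",cv2.resize(im,None,fx=3,fy=3,interpolation=2))
```

```text
6.06 [0.5571 0.1445 0.0882] [0.06 0.33 0.14]
0.083 6.38 [0.557  0.1441 0.0829] [-0.29  0.21 -0.22]
0.08 6.62 [0.5571 0.1445 0.0801] [0.53 0.82 0.16]
0.077 6.88 [0.5572 0.1446 0.0771] [-0.37  1.77  2.44]
0.0745 7.12 [0.5572 0.145  0.0749] [0.1  2.03 3.45]
0.073 7.38 [0.5573 0.1451 0.0742] [-1.68  1.63  9.99]
0.072 7.62 [0.5574 0.1452 0.0739] [-2.82  0.74 15.8 ]
 7.83 [0.5574 0.1452 0.0739] [-3.26  0.89 15.87]
```

View pics/side2z.png

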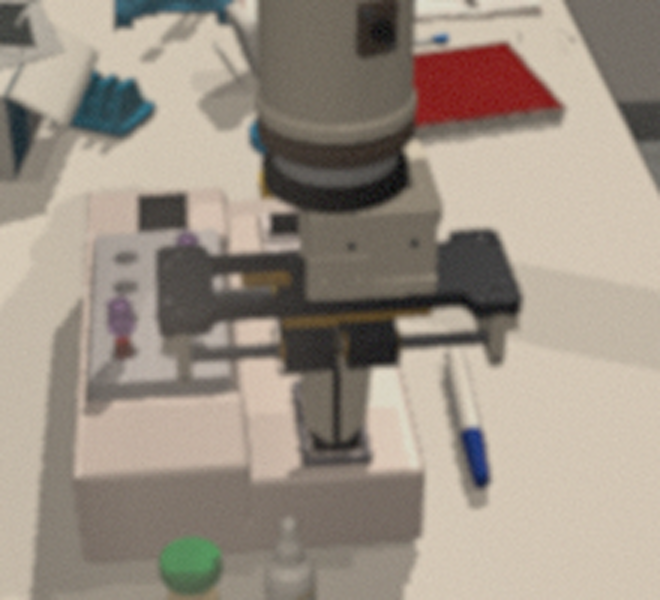

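The tip reached a hard stop at z = 0.074, matching the predicted 0.0741 for full on, and the fingers are seated on the rocker's left end at crop (335,440). Now I lift, turn the jaws along y and go above the square key.

Run:
```python
from h import *
manip.servo_line([*P['kr'],.15],vel=.12)
q0=manip.current_q(); best=None
for a in(np.pi/2,-np.pi/2):
    o=(R.from_euler('z',yaw+a)*R.from_euler('x',np.pi)).as_quat()
    q=manip.solve_ik([*P['s'],.13],o); print(q)
    if q is not None:
        c=np.abs(np.array(q)-q0).max()
        if best is None or c<best[0]: best=(c,o)
np.save('ori2.npy',best[1])
manip.move_pose([*P['s'],.13],best[1]); st()
for n in("side","top"): cv2.imwrite(f"pics/{n}3.png",viewer.get_image(n)[:,:,::-1])
im=cv2.imread("pics/side3.png")[130:330,220:440]; cv2.imwrite("pics/side3z.png",cv2.resize(im,None,fx=3,fy=3,interpolation=2))
```

```text
[ 0.93445758  1.08249691 -1.51611961  1.83534053  1.10780266  1.40073229
  0.76366619]
[ 0.76857974  0.68269958 -1.05263013  1.83932305  0.68918353  1.03895445
 -2.09514564]
 9.72 [ 0.5634 -0.0244  0.1297] [ 1.26 -0.21  0.84]
```

View pics/side3z.png

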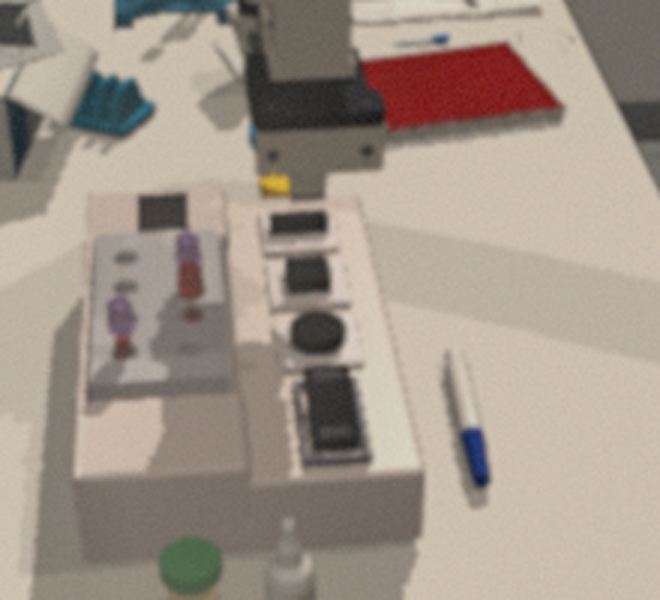

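The rocker, crop (330,410), has tipped: its left end is now down and its far end up. All three keys are out, with the square at (307,272), and the tubes haven't moved. Next I press the square key.

Run:
```python
from h import *
s=P['s']
manip.servo_line([*s,.08],vel=.08); st()
for z in(.077,.075,.073,.071,.0698,.069,.068):
    manip.servo_line([*s,z],vel=.03); st(z)
    if np.linalg.norm(manip.current_force())>20: break
manip.sleep(.2); st()
manip.servo_line([*s,.105],vel=.1)
manip.servo_line([*P['r'],.105],vel=.1); st('r')
for n in("side","top"): cv2.imwrite(f"pics/{n}4.png",viewer.get_image(n)[:,:,::-1])
im=cv2.imread("pics/side4.png")[130:330,220:440]; cv2.imwrite("pics/side4z.png",cv2.resize(im,None,fx=3,fy=3,interpolation=2))
```

```text
10.6 [ 0.5639 -0.0251  0.0801] [-0.6   0.3   1.25]
0.077 10.85 [ 0.5638 -0.0255  0.0772] [0.33 0.49 0.73]
0.075 11.1 [ 0.564  -0.0254  0.0752] [0.82 0.39 1.52]
0.073 11.35 [ 0.564  -0.0254  0.073 ] [0.45 0.39 1.04]
0.071 11.6 [ 0.5637 -0.0254  0.0709] [ 1.69 -0.04  1.11]
0.0698 11.85 [ 0.5637 -0.0254  0.0703] [-1.72 -0.21  7.17]
0.069 12.1 [ 0.5638 -0.0254  0.0702] [-3.35 -1.08 12.17]
0.068 12.35 [ 0.5639 -0.0253  0.0701] [-6.55 -1.73 20.28]
 12.55 [ 0.5638 -0.0253  0.0701] [-5.96 -1.07 20.47]
r 13.89 [0.5611 0.0416 0.1048] [-0.36 -0.31  0.07]
```

View pics/side4z.png

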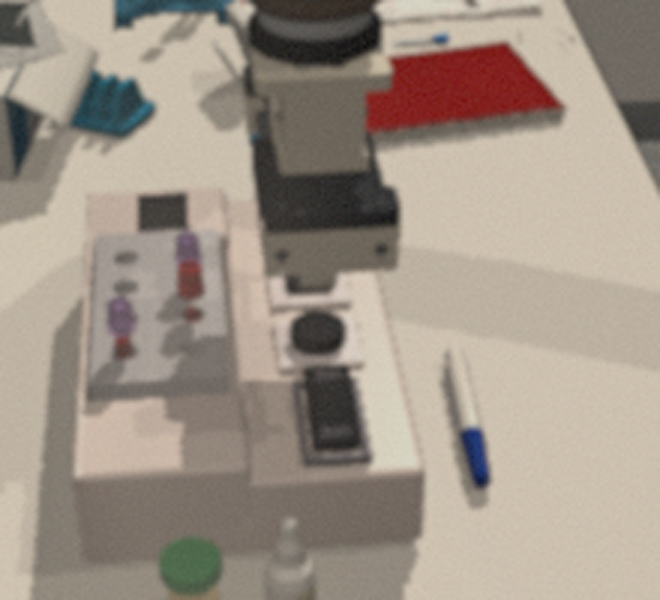

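The square key hit its stop at z = 0.0702 (fully down is 0.070) with 20 N. In the crop its visible part, at (310,285), sits low in its bezel. The round key (317,332) is free and directly below the fingers.

Run:
```python
from h import *
s=P['r']
manip.servo_line([*s,.08],vel=.08); st()
for z in(.077,.075,.073,.071,.0698,.069,.0683):
    manip.servo_line([*s,z],vel=.03); st(z)
    if np.linalg.norm(manip.current_force())>18: break
manip.sleep(.4); st()
for n in("side","top"): cv2.imwrite(f"pics/{n}5.png",viewer.get_image(n)[:,:,::-1])
im=cv2.imread("pics/side5.png")[130:330,220:440]; cv2.imwrite("pics/side5z.png",cv2.resize(im,None,fx=3,fy=3,interpolation=2))
```

```text
14.45 [0.5605 0.0423 0.0792] [ 0.44  0.71 -0.37]
0.077 14.7 [0.5612 0.0424 0.0771] [-0.25 -0.5   0.09]
0.075 14.95 [0.5616 0.0424 0.0754] [-0.16 -1.18  2.04]
0.073 15.2 [0.5615 0.0424 0.0732] [1.49 0.37 2.22]
0.071 15.45 [0.5615 0.0425 0.0712] [ 1.83 -0.09  3.54]
0.0698 15.7 [0.5616 0.0424 0.0703] [0.34 0.81 7.59]
0.069 15.95 [0.5616 0.0424 0.0702] [-1.75 -0.14 13.05]
0.0683 16.2 [0.5616 0.0425 0.0701] [-2.59 -1.1  18.99]
 16.6 [0.5616 0.0425 0.0701] [-4.02 -0.98 18.31]
```

View pics/side5z.png

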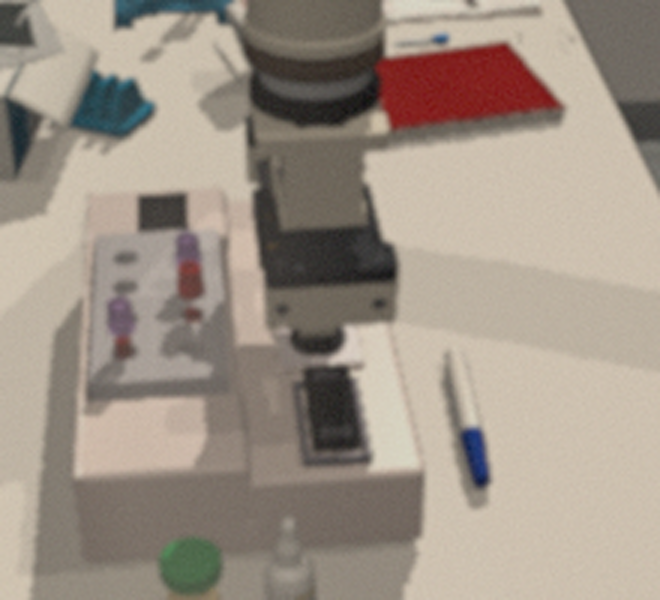

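The round key (318,340) is down at its stop, z = 0.0701, with 18 N on it. The rocker is still on, and the tubes, pen, jar and bottle haven't moved. I'm handing in with the key held.

Run:
```python
from h import *
manip.hand_in(); st()
```

```text
the job is handed in; nothing more can be done
the job is handed in; nothing more can be done
```

I did the three presses in order with closed fingers, then handed in at about 16.6 s with the round key still held down. The hand-in reports no verdict.

- **Rocker:** it hit a hard stop at tip height 73.9 mm, against a predicted 74.1 mm. Later side pictures show it still tipped on.
- **Square key:** it was pushed to its stop, with the tip at 70.1 mm and about 20 N. In the one picture taken after I lifted off, the gripper partly hid it, so that it stayed down rests mainly on the stop height.
- **Round key:** it is held at its stop, with the tip at 70.1 mm and about 18 N.

The fingers never came near the oblong key, but the arm hid it in the last side pictures. The tubes, pen, jar and bottle looked unmoved in the last side picture. The cup was hidden behind the arm there, and I did not look at the last top picture. No check failed. The only mismatch was the square key's sliding force, which read about 1 N between steps instead of the stated 3 N.

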